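# Lock, check and turn over the vial cassette

### The arm

A 6-joint arm with a two-finger parallel gripper is mounted at the origin on the work surface; the furniture and walls round the work are solid. World frame = base frame: x ahead of the robot, y to its left, z up, the work surface at z = 0. Lengths are in m, angles in degrees, forces in N, time in s.
With the tool pointing down it reaches from about 0.275 to 0.825 m from the base axis. Payload 5.2 kg.
Tool frame: the origin (TCP) lies midway between the tips of the shut fingers; the grasp point (between the pads) lies 19 mm behind it; z points along the fingers, y is the line along which they close (so a half turn about z gives the same grasp; the last joint's range is limited). The gripper opens to 93 mm and grips with 3 to 60 N. Pads are 15 mm wide; open, the fingers measure 128 mm over their backs; the gripper's body (75 mm by 188 mm) begins 65 mm behind the grasp point.
Start: joints at [-82.953, 14.817, 87.949, -0, 77.235, -11.62], TCP at [0.176, -0.521, 0.181] pointing down, gripper open.
Joint ranges: [-179.93, 179.93], [-52.35, 119.4], [10.71, 147.94], [-69.91, 249.91], [12.55, 155.21], [-178.61, 178.61]. Speed limits (degrees/s): [147.25, 147.25, 180, 180, 180, 180].

### API

Orientations are given as [roll, pitch, yaw] about the fixed x, y, z axes, in that order (R = Rz(yaw) Ry(pitch) Rx(roll)).
In Python, from station import sense, capture, camera_params, finish_job, trace gives the robot as it stands.
- The arm moves only by the tool servo_tool, never from a script. Its argument "commands" is a list of rows, each a list of 6 numbers: the shift along the tool's x, y, z in cm, then the turn, a rotation vector about the tool's x, y, z in rad. A call has 1 to 20 rows; each row is the pose to reach, as a shift and turn from the pose commanded when the call began, along the tool's axes at that moment; what a row does not reach only later rows make up. A row lasts 1/8 s, in which the tool goes at most 62.5 mm and 10.7 degrees, less where a joint would pass 70% of its speed; a pose out of reach is approached as far as the arm can. A call with a gripper value outside its range is refused whole. "claw" is the finger opening in cm, from 0 to 9.3, set as the call begins (left out, the last holds). The fingers move at their own pace and stop on an object; "squeeze" is the grip in N (left out, the last holds). Time passes only in rows, so rows that repeat a pose let the fingers close. It gives the time, the measured TCP pose, the force, the opening and the grip force at its end, in the units of the state.
- sense(): the state, without advancing time (a new reading comes with each control period).
- capture(name): name is "scene" or "top" or "wrist"; returns (picture, depth): 420x560x3 uint8, red, green, blue; 420x560 float32, m along the optical axis (not along the pixel's ray), 0 where there is no reading.
- camera_params(name): a dict with "fx", "fy", "cx", "cy" (pixels), "extrinsics" (4x4, takes a point from world to camera coordinates); the wrist camera has in their place "mount" (4x4, takes a point from camera to tool coordinates, whose origin is the TCP and whose axes are the flange's). Camera axes: x right, y down, z forward; pixel columns grow to the right and rows downward; lengths in m; the calibration is good to about 2 mm. A picture is of the moment at which its call begins: read the wrist's pose just before it. camera_params takes no time and is no camera call.
- finish_job(): hands the job in; it is judged then, once.
Trained networks look in the newest picture that a camera, given by its name, has taken for a name from the list of things; names that differ only in an ending like _2 or _b are one class to them, and where a whole thing is asked for, a point or a joint stands for the part that bears it (a point fixed in the world has none). Each returns a list of dicts, best first, with "confidence" (0 to 1); they miss things now and then, are a little off and sometimes report something else, mostly with a low value. They report only what shows in the picture. A call takes as long as a camera call. They do not tell look-alikes from the thing itself.
- trace(query, camera): "pixels" (420x560 bool, what is visible of it) and "location" ([column, row] in pixels, amid what is visible of it).
The state is a dict: "t": time; "joints": joint angles; "qd": joint speeds; "joint_efforts": joint torques, N m; "tcp_pos": TCP position; "tool_rot": TCP orientation; "force": force on the tool from outside, world axes, zero at the start; "moment": the same for the moment, N m; "grip_width": finger opening in m; "gripper_force": force on a finger pad.
Only numpy, scipy, OpenCV 4.12 (cv2) and the standard library are available. Lean on these libraries where they do the work, as an engineer would, in place of code of your own. Each camera call takes 0.05 s, during which the arm holds its last target. There are 200 camera calls.

### The job

The vial cassette lies unlocked in the cradle of the hand-turned mixer. Push the orange slide lock by its small ridge until it snaps home over the cassette's edge, then give the cassette's own handle a firm upward tug (about a kilogram of pull, held for half a second) to make sure the lock holds. Then take the black-sleeved turning handle and swing the cradle over as far as it goes, so that the cassette hangs upside down, locked, and leave it there without disturbing the loose things beside the mixer.

Things in the scene. Friction and masses are not known exactly. Their poses are not given: they have to be found in the camera images.
- mixer: hand-turned mixer, fixed on the bench: grey base 262 (x) x 150 (y) x 12 mm, a white bearing post 12 mm thick near each x end (top 124 mm above the bench, outer face 123 mm from the middle). Origin: centre of its underside. Turning axis along its x, 100 mm above the bench. Its -x end, the lock end, is towards the robot. Offsets below are in this frame, cradle upright
- cradle (a joint): turning angle of the aluminium cradle, rad: 0 upright (start, on a stop), 3.14 upside down (on the other stop). Growing values lift the turning handle from the -y side over the top (1.57) and down to the +y side, again at the axis' height. Light friction; the handle's weight holds the cradle on either stop and makes it fall to the nearer one if let go
- cradle_axis (a point): point of the cradle on the turning axis, in the middle of the mixer; its axes turn with the cradle (parallel to the mixer's at the start). The cradle is 210 mm long and 85 mm wide; its ends (60 mm wide) reach 36.5 mm above the axis and the cassette lies between them
- turn_handle (a point): middle of the turning handle: black rubber sleeve, 15 mm diameter, 78 mm long, along x, that spins freely on its rod, so the tool may keep pointing down as it carries it round. At the start 120 mm to the -y side of the axis, at its height; it swings on a 120 mm radius. Two 10 mm steel arms, 94 mm apart, join its ends to the cradle, whose side is 77 mm from its centre
- lock (a joint): travel of the orange slide lock in the top of the cradle's lock-end block, m: 0 unlocked (start), 0.014 locked; growing values move it along the cradle's +x, towards the cassette. An over-centre spring pushes it to the nearer end: starting it takes about 5 N, past the middle (0.007) it snaps home by itself
- ridge (a point): middle of the top of the lock's orange ridge: 6 mm thick (x), 24 mm wide (y), standing 6 mm above the flat top of slide and aluminium block, which are flush with each other (136.5 mm above the bench). Unlocked it is 85 mm to the -x side of the mixer's middle; the block extends 20 mm behind it, and the post behind that is 12 mm lower than the block
- lock_tongue: front part of the orange slide, 14.5 x 31 x 5 mm, moving with it; when locked it covers the edge of the cassette's top plate by 11 mm with 1.5 mm of play above it. A fixed steel lip covers the far edge in the same way. Origin: middle of the rear end of its underside
- cassette: loose blue vial cassette, 64 mm high without its handle: bottom plate 118 (x) x 70 (y) mm, top plate 130 x 70 mm, three capped white vials between them, about 0.32 kg, lying in the cradle with 1.5 mm of play at the sides and 3 mm at the ends. Unlocked, its lock end can tilt up and out. Origin: centre of its underside (34 mm below the axis); z points to its handle
- tug_handle (a point): middle of the cassette's own handle: a grey steel bail of 10 mm round bar parallel to the cassette's x, 60 mm between its legs' centres; the bar's centre is 26 mm above the top plate and 56 mm above the turning axis
- blower: loose dark blue rubber blower bulb, 52 mm wide, 88 mm high, standing beside the mixer; leave alone; origin at its underside
- tape_roll: loose roll of tan tape lying flat, 98 mm across, 19 mm high; leave alone; origin at its underside
- cup: loose white plastic cup, 64 mm wide, 76 mm high; leave alone; origin at its underside
- spare_vial: loose vial with a green cap, 34 mm wide, 36 mm high, standing; leave alone; origin at its underside
Not all that is in view belongs to the job. Of the things that look like the cassette, the middle-sized one is meant.

How it is judged (in metres and radians):
On the way, in this order (a step that is already met when the one before it is completed fails the run):
1. the slide lock is home, with the cradle upright and the cassette in its place (value of joint lock above 0.0125 m and value of joint cradle below 0.1 rad and z of cassette in the frame of cradle_axis below -0.031 m), for 0.2 s.
2. the cassette is tugged upwards against the lock, which bears at least 1.5 N, with the cradle upright (contact force between lock_tongue and cassette above 1.5 N and value of joint lock above 0.0125 m and value of joint cradle below 0.15 rad), for 0.25 s.
3. the cradle is turned upside down with the cassette locked in it (value of joint cradle above 3 rad and value of joint lock above 0.0125 m and z of cassette in the frame of cradle_axis below -0.028 m), for 0.2 s.
At the end, for the whole second after the job is handed in: The cradle is turned over to its stop (past 3.0 rad), the slide lock is home (past 12.5 mm of 14), and the cassette hangs upside down at rest in the cradle, no more than 6 mm off its bed (all of step 3 and angle between cassette's own z axis and vertical above 2.95 rad and z of cassette in the frame of cradle_axis above -0.038 m and linear speed of cassette below 0.02 m/s); the robot touches nothing.
It fails at once if a loose thing beside the mixer (blower, tape roll, cup, spare vial) is moved more than 15 mm (distance of any of blower, tape_roll, cup, spare_vial from where it was at the start of the episode above 0.015 m).
It fails at once if the cassette is lifted or falls out of the cradle (more than 15 mm off its bed) (z of cassette in the frame of cradle_axis above -0.019 m).
It also fails if it takes over 66 s, if anything falls off the work surface, if the arm or the gripper's body presses on something with over 40 N, if the wrist force passes 120 N, or if a joint passes its speed limit or range.

## Working session

There is one attempt and no reset: what is moved stays moved. The work goes in short steps, Python scripts to look and compute and a tool call to move; the robot and the scene stay as the last step left them, time stands still between calls to the robot, and variables do not carry over. Pictures are saved under pics/ and viewed, at most 10 in all, crops included, and the job is handed in when it is done.

Besides the shell and the picture viewer there is one more tool, called after "Emit:" as a command line: name --pt "numbers of a row" for each row, then --argument value for the rest. servo_tool: Moves the arm, as the interface text tells. Its arguments: {"type":"object","properties":{"commands":{"type":"array"},"claw":{"type":"number"},"squeeze":{"type":"number"}},"required":["commands"]}

```bash
mkdir -p pics; cat > h.py <<'E'
import numpy as np,cv2
from station import *
def snap(cam,fn):
    p,d=capture(cam); cv2.imwrite('pics/'+fn,cv2.cvtColor(p,cv2.COLOR_RGB2BGR)); return p,d
def world(cam,d,mask=None):
    c=camera_params(cam); v,u=np.mgrid[0:420,0:560]
    P=np.stack([(u-c['cx'])/c['fx']*d,(v-c['cy'])/c['fy']*d,d,np.ones_like(d)],-1)
    if cam=='wrist':
        s=sense(); T=np.eye(4)
        from scipy.spatial.transform import Rotation as R
        T[:3,:3]=R.from_euler('xyz',s['tool_rot'],degrees=True).as_matrix();T[:3,3]=s['tcp_pos']
        M=T@np.array(c['mount'])
    else: M=np.linalg.inv(np.array(c['extrinsics']))
    W=(P@M.T)[...,:3]; W[d<=0]=np.nan
    return W
E
python3 - <<'E'
from h import *
print(sense())
a,da=snap('top','top.png'); b,db=snap('scene','scene.png')
np.savez('d.npz',top=da,scene=db)
cv2.imwrite('pics/both.png',cv2.resize(cv2.cvtColor(np.vstack([a,b]),cv2.COLOR_RGB2BGR),(450,600*1125//1000)) ) if 0 else None
for cam,d in(('top',da),('scene',db)):
    W=world(cam,d)
    for q in ['mixer','lock','ridge','turn_handle','tug_handle','cassette','blower','tape_roll','cup','spare_vial']:
        for r in trace(q,cam)[:3]:
            if r['confidence']<.3: continue
            m=r['pixels']; w=W[m]; 
            print(cam,q,round(r['confidence'],2),np.round(r['location']),np.round(np.nanmedian(w,0),3),np.round(np.nanpercentile(w,95,axis=0),3),m.sum())
E
```

```text
{'t': 0.0, 'joints': array([-8.29515946e+01,  1.48596754e+01,  8.80095512e+01, -1.92066489e-03,
        7.72342365e+01, -1.16176806e+01]), 'qd': array([-0.01595024,  0.06972678, -0.02586207,  0.05693944, -0.02163775,
        0.08779427]), 'joint_efforts': array([ 1.75336460e-03, -4.37302423e+01, -2.83998352e+01,  7.21785100e-02,
        4.13379783e-02, -1.43093971e-04]), 'tcp_pos': array([ 0.17598015, -0.52045129,  0.18062455]), 'tool_rot': array([-1.79898279e+02, -1.90013498e-02,  1.86664952e+01]), 'force': array([ 0.36673174, -0.01960793, -0.70823658]), 'moment': array([ 0.02514322, -0.01436535,  0.0076846 ]), 'gripper_force': 0.0, 'grip_width': 0.09302024478992736}
top mixer 0.8 [277. 206.] [ 0.561 -0.082  0.017] [0.676 0.013 0.14 ] 3359
top ridge 0.49 [273. 230.] [ 0.484 -0.092  0.138] [ 0.498 -0.08   0.145] 121
top turn_handle 0.87 [275. 193.] [ 0.58  -0.093  0.133] [ 0.659 -0.024  0.141] 1203
top tug_handle 0.97 [262. 202.] [ 0.559 -0.069  0.131] [ 0.611 -0.033  0.161] 986
top tug_handle 0.62 [276. 287.] [ 0.324 -0.104  0.048] [ 0.362 -0.077  0.069] 518
top tug_handle 0.6 [443.
[... 688 characters left out ...]
.46 [284. 208.] [ 0.481 -0.094  0.136] [ 0.494 -0.082  0.141] 55
scene turn_handle 0.92 [276. 208.] [ 0.561 -0.065  0.1  ] [ 0.656 -0.014  0.139] 1094
scene tug_handle 0.78 [264. 202.] [ 0.558 -0.061  0.128] [ 0.613 -0.028  0.156] 753
scene cassette 0.94 [263. 203.] [ 0.554 -0.061  0.128] [ 0.609 -0.034  0.156] 752
scene blower 0.45 [212. 259.] [0.529 0.201 0.016] [0.572 0.246 0.021] 412
scene tape_roll 0.81 [218. 273.] [0.52  0.204 0.016] [0.569 0.247 0.021] 428
scene cup 0.87 [258. 272.] [0.4   0.095 0.046] [0.42  0.124 0.075] 381
scene cup 0.38 [278. 212.] [ 0.563 -0.064  0.101] [ 0.654 -0.013  0.139] 1077
scene spare_vial 0.69 [264. 203.] [ 0.554 -0.061  0.128] [ 0.61  -0.031  0.156] 776
```

View pics/top.png

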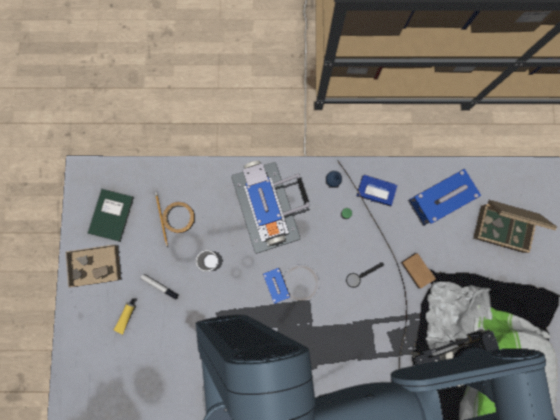

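View pics/scene.png

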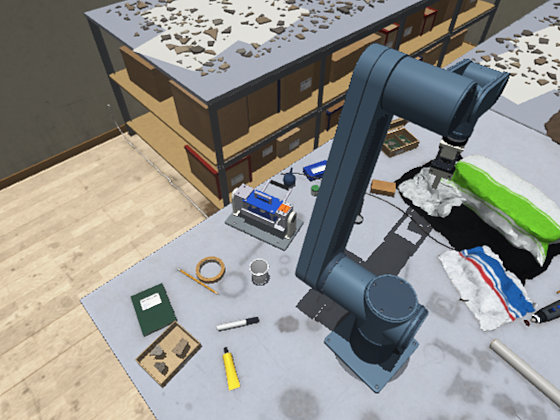

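The top view shows the mixer at about pixels (240–295, 165–250), with the ridge at (273,230) and its turning handle on the right (300,193). The smaller and larger blue look-alikes are at (277,285) and (445,197). The blower is at (334,178), vial (347,213), cup (208,261) and tape (180,217). The scene view agrees.

```bash
python3 - <<'E'
from h import *
z=np.load('d.npz'); W=world('top',z['top'])
near=(np.hypot(W[...,0]-.56,W[...,1]+.075)<.17)
def rect(lo,hi,n):
    m=near&(W[...,2]>lo)&(W[...,2]<hi); p=W[m][:,:2].astype(np.float32)
    print(n,m.sum(),np.round(p.mean(0),4),cv2.minAreaRect(p*1000))
rect(.008,.017,'base'); rect(.15,.17,'bar')
print(np.array(camera_params('wrist')['mount']).round(3),camera_params('wrist')['fx'])
E
```

```text
base 1578 [ 0.5583 -0.0667] ((563.4802856445312, -73.3963623046875), (294.9554748535156, 297.83856201171875), 64.35354614257812)
bar 86 [ 0.5652 -0.0669] ((565.3886108398438, -67.14685821533203), (66.72311401367188, 9.793167114257812), 18.799219131469727)
[[-0.    -0.956 -0.294  0.082]
 [ 1.    -0.    -0.001 -0.   ]
 [ 0.001 -0.294  0.956 -0.203]
 [ 0.     0.     0.     1.   ]] 305.8528299482905
```

Emit:
servo_tool --pt "0 0 -6 0 0 0" --pt "4.6 -2.7 -12 0 0 0" --pt "9.2 -5.4 -12 0 0 0" --pt "13.9 -8.2 -12 0 0 0" --pt "18.5 -11 -12 0 0 0" --pt "23.1 -13.7 -12 0 0 0" --pt "27.8 -16.5 -12 0 0 0" --pt "32.4 -19.2 -12 0 0 0" --pt "37 -22 -12 0 0 0" --pt "41.6 -24.7 -12 0 0 0" --pt "46.2 -27.4 -12 0 0 0" --pt "51.4 -30.5 -12 0 0 0" --pt "51.4 -30.5 -12 0 0 0" --pt "51.4 -30.5 -12 0 0 0" --claw 0

```text
t: 2.85
tcp_pos: [0.5651, -0.0677, 0.3012]
tool_rot: [180.0, 0.1, 18.7]
force: [-0.1, -0.4, -0.3]
grip_width: 0.0006
gripper_force: 0.0
```

```bash
cat > m.py <<'E'
from h import *
import sys
s=sense(); print(s['t'],s['tcp_pos'],s['tool_rot'],s['force'])
a,d=snap('wrist',sys.argv[1]); W=world('wrist',d); np.savez('w.npz',W=W,a=a)
for q in ['ridge','tug_handle','turn_handle','lock','blower','spare_vial']:
    for r in trace(q,'wrist')[:2]:
        if r['confidence']<.3: continue
        w=W[r['pixels']]
        print(q,round(r['confidence'],2),np.round(r['location']),np.round(np.nanmedian(w,0),4),np.round(np.nanpercentile(w,95,axis=0),3),r['pixels'].sum())
def rect(m,n):
    p=W[m][:,:2].astype(np.float32); z=np.nanmedian(W[m][:,2])
    print(n,m.sum(),z.round(4),cv2.minAreaRect(p*1000))
near=np.hypot(W[...,0]-.565,W[...,1]+.067)<.06
rect(near&(W[...,2]>.15)&(W[...,2]<.17),'bar')
hs=cv2.cvtColor(a,cv2.COLOR_RGB2HSV); o=(hs[...,0]<22)&(hs[...,0]>4)&(hs[...,1]>130)&(np.hypot(W[...,0]-.484,W[...,1]+.094)<.04)
rect(o,'orange'); rect(o&(W[...,2]>.1395),'ridgetop')
near=np.hypot(W[...,0]-.604,W[...,1]+.181)<.07
dk=(a.max(-1)<70)&near&(W[...,2]>.07)&(W[...,2]<.125)
rect(dk,'sleeve'); 
E
python3 m.py w1.png
```

```text
2.85 [ 0.56507848 -0.06768452  0.30117252] [1.79996316e+02 5.75016261e-02 1.87146311e+01] [-0.14508353 -0.42656092 -0.34180353]
ridge 0.72 [283. 236.] [ 0.4974 -0.0926  0.1359] [ 0.506 -0.078  0.139] 266
tug_handle 0.95 [547. 253.] [ 0.5672 -0.5501  0.0115] [ 0.605 -0.528  0.052] 1624
tug_handle 0.79 [283. 178.] [ 0.5675 -0.0696  0.1296] [ 0.615 -0.034  0.159] 5092
turn_handle 0.83 [295. 135.] [ 0.6265 -0.0709  0.1353] [ 0.664 -0.02   0.138] 5591
lock 0.5 [278. 236.] [ 0.4973 -0.0924  0.1358] [ 0.505 -0.078  0.137] 258
blower 0.94 [431. 160.] [ 0.6531 -0.2759  0.0451] [ 0.673 -0.26   0.078] 1028
spare_vial 0.74 [417. 225.] [ 0.5473 -0.3156  0.0341] [ 0.56  -0.307  0.036] 484
bar 501 0.1595 ((567.6909790039062, -69.3768081665039), (68.76396942138672, 9.458195686340332), 18.519689559936523)
orange 229 0.136 ((495.6424865722656, -93.08692932128906), (15.625768661499023, 29.80059814453125), 18.110750198364258)
ridgetop 2 0.1397 ((488.72491455078125, -93.42310333251953), (2.593478202819824, 0.0), 105.32953643798828)
sleeve 546 0.1059 ((603.2750854492188, -183.041748046875), (76.10916137695312, 12.504888534545898), 17.842985153198242)
```

View pics/w1.png

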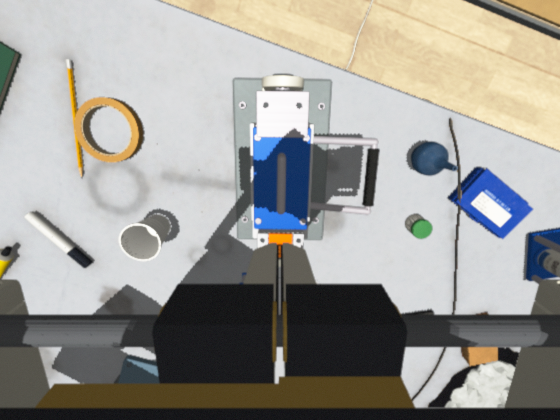

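The wrist view shows the cassette bail at (283,178), the orange slide at (281,240) behind the fingers, and the black sleeve at (371,177). All fit a mixer centre near (0.566, -0.069) with yaw 18.6°.

Emit:
servo_tool --pt "-5 0.1 0 0 0 0" --pt "-10.2 0.15 3 0 0 0" --pt "-10.2 0.15 8 0 0 0" --pt "-10.2 0.15 13 0 0 0" --pt "-10.2 0.15 15 0 0 0" --pt "-10.2 0.15 15.8 0 0 0" --pt "-10.2 0.15 16.1 0 0 0" --pt "-10.2 0.15 16.1 0 0 0"

```text
t: 4.2
tcp_pos: [0.4699, -0.102, 0.1413]
tool_rot: [179.9, -0.1, 18.7]
force: [0.4, 0.4, -0.3]
grip_width: 0.0006
gripper_force: 0.0
```

```bash
python3 m.py w2.png
```

```text
4.2 [ 0.46990907 -0.10202963  0.14134075] [ 1.79933331e+02 -7.01864365e-02  1.86621584e+01] [ 0.43683734  0.44329437 -0.3355158 ]
ridge 0.87 [276. 206.] [ 0.4882 -0.0951  0.1361] [ 0.502 -0.081  0.142] 1973
tug_handle 0.66 [282.  84.] [ 0.5638 -0.0708  0.1295] [ 0.608 -0.036  0.16 ] 18895
tug_handle 0.65 [234. 276.] [ 0.3604 -0.0828  0.0133] [ 0.368 -0.069  0.047] 490
turn_handle 0.81 [352. 147.] [ 0.5477 -0.125   0.1062] [ 0.643 -0.072  0.137] 10403
lock 0.92 [277. 206.] [ 0.488  -0.0952  0.1361] [ 0.502 -0.081  0.142] 2022
lock 0.7 [351. 144.] [ 0.5484 -0.1262  0.106 ] [ 0.643 -0.072  0.137] 10846
spare_vial 0.84 [493. 191.] [ 0.5462 -0.3139  0.0338] [ 0.56  -0.306  0.036] 1390
bar 2228 0.1596 ((567.2457885742188, -69.11730194091797), (68.75126647949219, 9.55788803100586), 18.195955276489258)
orange 10577 0.2902 ((485.171630859375, -89.50713348388672), (35.271095275878906, 71.49263763427734), 19.50728416442871)
ridgetop 8921 0.2909 ((490.1566162109375, -88.51140594482422), (26.784971237182617, 68.8410873413086), 2.357123613357544)
sleeve 2310 0.1056 ((602.8448486328125, -181.9873809814453), (76.77484130859375, 13.88561725616455), 18.09478187561035)
```

View pics/w2.png

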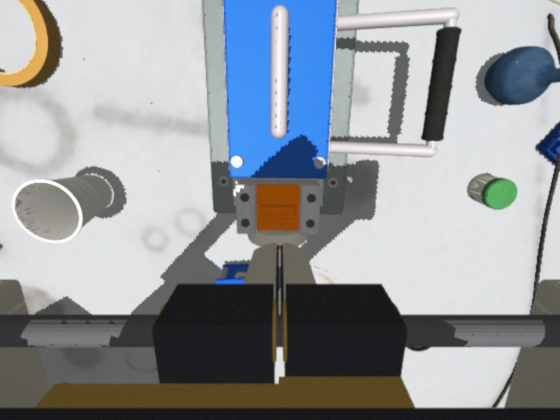

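The picture shows the fingers behind the slide, with the orange lock at (277,206) and its ridge at about row 205, and nothing in the way. I'll lower 2 mm more and push.

Emit:
servo_tool --pt "0 0 0.2 0 0 0" --pt "0 0 0.22 0 0 0" --pt "0.4 0 0.22 0 0 0" --pt "0.7 0 0.22 0 0 0" --pt "1.0 0 0.22 0 0 0" --pt "1.3 0 0.22 0 0 0" --pt "1.6 0 0.22 0 0 0" --pt "1.9 0 0.22 0 0 0" --pt "1.9 0 0.22 0 0 0"

```text
t: 5.68
tcp_pos: [0.4874, -0.0955, 0.1382]
tool_rot: [-180.0, -0.0, 18.7]
force: [0.8, -1.4, -0.2]
grip_width: 0.0007
gripper_force: 0.0
```

```bash
python3 m.py w3.png
```

```text
5.675 [ 0.48743384 -0.09552273  0.13822296] [-1.79999584e+02 -9.12758016e-04  1.86766064e+01] [ 0.79485224 -1.39844726 -0.18399832]
ridge 0.96 [281. 228.] [ 0.4916 -0.0934  0.136 ] [ 0.503 -0.081  0.142] 1412
tug_handle 0.81 [282. 102.] [ 0.57   -0.0688  0.1294] [ 0.616 -0.032  0.16 ] 19956
tug_handle 0.42 [232. 282.] [ 0.3586 -0.0778  0.0045] [ 0.363 -0.068  0.007] 97
turn_handle 0.56 [330. 137.] [ 0.5796 -0.1177  0.1072] [ 0.643 -0.043  0.138] 11343
lock 0.89 [278. 226.] [ 0.4918 -0.0934  0.136 ] [ 0.503 -0.08   0.142] 1414
blower 0.61 [520.  97.] [ 0.6494 -0.2727  0.0433] [ 0.67  -0.259  0.062] 3073
spare_vial 0.79 [489. 205.] [ 0.5461 -0.3132  0.0338] [ 0.559 -0.306  0.036] 1295
bar 2112 0.1595 ((567.2721557617188, -69.0921401977539), (68.97137451171875, 9.648285865783691), 18.25038719177246)
orange 9212 0.2871 ((498.1271667480469, -93.05127716064453), (48.53988265991211, 59.14299011230469), 40.69624328613281)
ridgetop 8106 0.2876 ((504.198974609375, -85.43022155761719), (50.856197357177734, 45.32623291015625), 71.41032409667969)
sleeve 2200 0.1054 ((603.2589111328125, -181.6632080078125), (76.51953887939453, 13.677042007446289), 17.886478424072266)
```

View pics/w3.png

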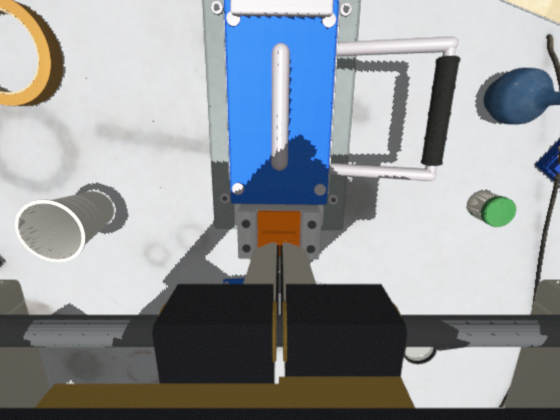

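The lock is still back: its orange front edge (row 211) sits short of the blue plate (row 204). The ridge line is at row 232, just ahead of the fingertips. I'll measure the gap.

```bash
python3 - <<'E'
from h import *
z=np.load('w.npz');W=z['W'];c=np.array([.566,-.069]);y=np.radians(18.5)
X=(W[...,0]-c[0])*np.cos(y)+(W[...,1]-c[1])*np.sin(y)
for r in range(205,256,2): print(r,X[r,270].round(4),W[r,270,2].round(4),z['a'][r,270],X[r,262].round(4),W[r,262,2].round(4))
E
```

```text
205 -0.0672 0.1205 [93 93 94] -0.0672 0.1204
207 -0.0673 0.1253 [97 96 97] nan nan
209 -0.0671 0.1306 [103  97  95] -0.0673 0.1301
211 -0.0672 0.1351 [131  67  18] -0.0671 0.1355
213 -0.0686 0.1352 [145  73   6] -0.0684 0.136
215 -0.0698 0.1363 [146  74  13] -0.0695 0.1372
217 -0.0717 0.135 [146  72  10] -0.0714 0.1358
219 -0.0728 0.1362 [146  71   8] -0.0728 0.1364
221 -0.0746 0.1355 [148  71  12] -0.0745 0.1356
223 -0.0761 0.1355 [146  70   5] -0.0756 0.1368
225 -0.0773 0.1362 [147  72  12] -0.0774 0.136
227 -0.0788 0.1364 [146  72   8] -0.079 0.1359
229 -0.08 0.1373 [146  71   9] -0.0806 0.1358
231 -0.0811 0.1383 [125  62   3] -0.0819 0.1363
233 -0.0815 0.141 [131  65   2] -0.0821 0.1396
235 -0.0826 0.142 [146  73   9] -0.0832 0.1407
237 -0.0842 0.1419 [145  71   1] -0.0845 0.1412
239 -0.0854 0.1425 [144  71   7] -0.0859 0.1413
241 -0.0898 0.1359 [142  70  18] -0.0895 0.1368
243 -0.0734 0.1767 [117  97  79] -0.0918 0.1349
245 -0.0733 0.1796 [107 103  94] -0.0934 0.1349
247 -0.0736 0.1818 [107 103  94] -0.0737 0.1817
249 -0.0739 0.1838 [106 102  93] -0.0741 0.1835
251 -0.0738 0.1867 [106 102  93] -0.0732 0.1879
253 -0.0738 0.1891 [106 102  92] -0.0731 0.1907
255 -0.0736 0.1921 [107 103  96] -0.0737 0.1918
```

```bash
python3 - <<'E'
from h import *
z=np.load('w.npz');W=z['W'];a=z['a'];c=np.array([.566,-.069]);y=np.radians(18.5)
X=(W[...,0]-c[0])*np.cos(y)+(W[...,1]-c[1])*np.sin(y)
for r in range(229,252,3): print(r,[(k,X[r,k].round(3),W[r,k,2].round(3)) for k in (268,274,278,280,284,290)])
cv2.imwrite('pics/c3.png',cv2.cvtColor(cv2.resize(a[195:270,230:330],(800,600),interpolation=0),cv2.COLOR_RGB2BGR))
E
```

```text
229 [(268, np.float64(-0.08), np.float64(0.137)), (274, np.float64(-0.08), np.float64(0.136)), (278, np.float64(-0.081), np.float64(0.135)), (280, np.float64(-0.081), np.float64(0.135)), (284, np.float64(-0.08), np.float64(0.136)), (290, np.float64(-0.081), np.float64(0.136))]
232 [(268, np.float64(-0.081), np.float64(0.14)), (274, np.float64(-0.081), np.float64(0.14)), (278, np.float64(-0.081), np.float64(0.141)), (280, np.float64(-0.081), np.float64(0.14)), (284, np.float64(-0.081), np.float64(0.139)), (290, np.float64(-0.082), np.float64(0.139))]
235 [(268, np.float64(-0.083), np.float64(0.141)), (274, np.float64(-0.083), np.float64(0.142)), (278, np.float64(-0.083), np.float64(0.142)), (280, np.float64(-0.083), np.float64(0.141)), (284, np.float64(-0.083), np.float64(0.141)), (290, np.float64(-0.082), np.float64(0.142))]
238 [(268, np.float64(-0.085), np.float64(0.141)), (274, np.float64(-0.085), np.float64(0.142)), (278, np.float64(-0.085), np.float64(0.142)), (280, np.float64(-0.085), np.float64(0.141)), (284, np.float64(-0.085), np.float64(0.142)), (290, np.float64(-0.085), np
[... 436 characters left out ...]
 (280, np.float64(-0.092), np.float64(0.136)), (284, np.float64(-0.074), np.float64(0.177)), (290, np.float64(-0.074), np.float64(0.177))]
247 [(268, np.float64(-0.074), np.float64(0.181)), (274, np.float64(-0.074), np.float64(0.182)), (278, np.float64(-0.075), np.float64(0.178)), (280, np.float64(-0.075), np.float64(0.179)), (284, np.float64(-0.073), np.float64(0.182)), (290, np.float64(-0.074), np.float64(0.182))]
250 [(268, np.float64(-0.073), np.float64(0.186)), (274, np.float64(-0.074), np.float64(0.185)), (278, np.float64(-0.075), np.float64(0.183)), (280, np.float64(-0.075), np.float64(0.183)), (284, np.float64(-0.074), np.float64(0.186)), (290, np.float64(-0.074), np.float64(0.185))]
```

View pics/c3.png

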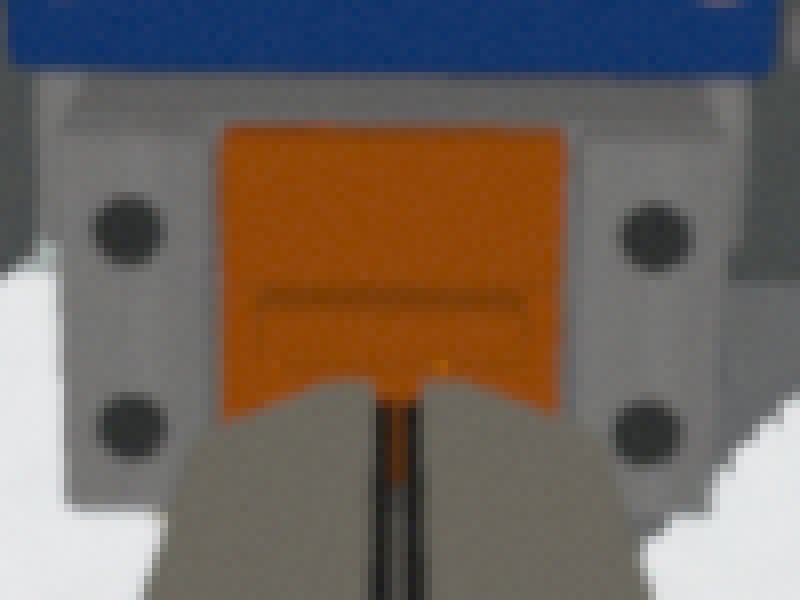

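The crop shows the fingertips (top edge at crop (350,380)) behind the ridge (crop rows 295–375) without contact. Depth puts the visible finger ends well above the TCP height. I'll back off and probe downwards gently.

Emit:
servo_tool --pt "-1.5 0 0 0 0 0" --pt "-1.7 0 0 0 0 0" --pt "-1.7 0 0.1 0 0 0" --pt "-1.7 0 0.2 0 0 0" --pt "-1.7 0 0.3 0 0 0" --pt "-1.7 0 0.3 0 0 0"

```text
t: 6.78
tcp_pos: [0.4712, -0.1009, 0.1351]
tool_rot: [-180.0, 0.0, 18.7]
force: [-0.5, 0.2, 0.0]
grip_width: 0.0004
gripper_force: 0.0
```

```bash
python3 - <<'E'
from h import *
from scipy.spatial.transform import Rotation as R
s=sense();print(s['force'],s['tcp_pos'])
a,d=snap('wrist','w4.png')
W=world('wrist',d);T=R.from_euler('xyz',s['tool_rot'],degrees=True).as_matrix()
L=(W-s['tcp_pos'])@T*1000
for r in range(232,300,4): print(r,[tuple(L[r,k].round(0).astype(int)) for k in (262,270,290)])
c=camera_params('wrist');print(c['cx'],c['cy'])
E
```

```text
[-0.51106968  0.20226886  0.03525703] [ 0.47118107 -0.10092999  0.13511012]
232 [(np.int64(2), np.int64(-12), np.int64(-1)), (np.int64(1), np.int64(-7), np.int64(0)), (np.int64(1), np.int64(8), np.int64(0))]
236 [(np.int64(-10), np.int64(-14), np.int64(19)), (np.int64(-10), np.int64(-7), np.int64(20)), (np.int64(-10), np.int64(8), np.int64(20))]
240 [(np.int64(-12), np.int64(-13), np.int64(16)), (np.int64(-11), np.int64(-7), np.int64(14)), (np.int64(-11), np.int64(8), np.int64(14))]
244 [(np.int64(-15), np.int64(-14), np.int64(16)), (np.int64(10), np.int64(-5), np.int64(-40)), (np.int64(9), np.int64(6), np.int64(-39))]
248 [(np.int64(9), np.int64(-10), np.int64(-45)), (np.int64(9), np.int64(-5), np.int64(-44)), (np.int64(9), np.int64(6), np.int64(-45))]
252 [(np.int64(9), np.int64(-10), np.int64(-50)), (np.int64(10), np.int64(-5), np.int64(-50)), (np.int64(10), np.int64(6), np.int64(-51))]
256 [(np.int64(9), np.int64(-9), np.int64(-54)), (np.int64(9), np.int64(-5), np.int64(-54)), (np.int64(9), np.int64(6), np.int64(-55))]
260 [(np.int64(9), np.int64(-9), np.int64(-59)), (np.int64(9)
[... 663 characters left out ...]
4(-78)), (np.int64(9), np.int64(-4), np.int64(-79)), (np.int64(9), np.int64(5), np.int64(-79))]
284 [(np.int64(36), np.int64(-5), np.int64(-126)), (np.int64(36), np.int64(-3), np.int64(-127)), (np.int64(35), np.int64(3), np.int64(-126))]
288 [(np.int64(36), np.int64(-5), np.int64(-128)), (np.int64(35), np.int64(-3), np.int64(-128)), (np.int64(36), np.int64(3), np.int64(-129))]
292 [(np.int64(36), np.int64(-5), np.int64(-130)), (np.int64(36), np.int64(-2), np.int64(-131)), (np.int64(35), np.int64(3), np.int64(-130))]
296 [(np.int64(36), np.int64(-5), np.int64(-133)), (np.int64(35), np.int64(-2), np.int64(-132)), (np.int64(35), np.int64(3), np.int64(-132))]
279.2077263901728 206.90011403979352
```

At reported z 0.135 (below the block top) there is still no force, and the picture shows the fingertips 39 mm short of the reported TCP along the tool axis. So the true tip is the TCP plus 39 mm upward, and I'll plan with that.

Emit:
servo_tool --pt "-0.3 0 0 0 0 0" --pt "-0.3 0 1 0 0 0" --pt "-0.3 0 2 0 0 0" --pt "-0.3 0 2.8 0 0 0" --pt "-0.3 0 3.1 0 0 0" --pt "-0.3 0 3.3 0 0 0" --pt "-0.3 0 3.4 0 0 0" --pt "-0.3 0 3.5 0 0 0" --pt "-0.3 0 3.5 0 0 0"

```text
t: 7.95
tcp_pos: [0.4684, -0.102, 0.1004]
tool_rot: [180.0, -0.0, 18.7]
force: [-0.0, -0.0, -0.2]
grip_width: 0.0005
gripper_force: 0.0
```

Emit:
servo_tool --pt "0.3 0 0 0 0 0" --pt "0.6 0 0 0 0 0" --pt "0.8 0 0 0 0 0" --pt "0.9 0 0 0 0 0"

```text
t: 8.45
tcp_pos: [0.4764, -0.0993, 0.1003]
tool_rot: [180.0, 0.1, 18.7]
force: [-2.5, -2.0, 2.4]
grip_width: 0.0005
gripper_force: 2.0
```

Contact with about 3–4 N, as expected from the ridge. Pushing on.

Emit:
servo_tool --pt "0.3 0 0 0 0 0" --pt "0.6 0 0 0 0 0" --pt "0.9 0 0 0 0 0" --pt "1.0 0 0 0 0 0" --pt "1.0 0 0 0 0 0"

```text
t: 9.07
tcp_pos: [0.4864, -0.0957, 0.1002]
tool_rot: [-180.0, -0.0, 18.7]
force: [-0.1, -1.4, 0.2]
grip_width: 0.0005
gripper_force: 0.0
```

```bash
python3 - <<'E'
from h import *
print(sense()['force'])
a,d=snap('wrist','w5.png');W=world('wrist',d);c=np.array([.566,-.069]);y=np.radians(18.5)
X=(W[...,0]-c[0])*np.cos(y)+(W[...,1]-c[1])*np.sin(y)
for r in range(214,260,3): print(r,X[r,270].round(4),W[r,270,2].round(4),a[r,270],a[r,262])
E
```

```text
[-0.09723364 -1.38170084  0.15520558]
214 -0.0576 0.1355 [149  73   8] [148  72   4]
217 -0.0591 0.1364 [150  72   5] [148  72   7]
220 -0.0612 0.1355 [149  74  11] [149  72   7]
223 -0.0631 0.1355 [150  72  12] [149  73  12]
226 -0.0649 0.1357 [149  73  12] [149  73  10]
229 -0.0667 0.1359 [145  70   7] [146  71   8]
232 -0.0669 0.1399 [126  63  12] [125  62   4]
235 -0.0687 0.1401 [146  70   2] [149  72  11]
238 -0.0699 0.1417 [150  74  12] [148  72   3]
241 -0.0714 0.1426 [149  75  12] [148  71  10]
244 -0.0749 0.1387 [111 105  94] [148  74  13]
247 -0.0745 0.1438 [110 106  96] [111 104  94]
250 -0.0744 0.1479 [110 106  98] [110 105  96]
253 -0.0743 0.1519 [108 104  95] [109 106  97]
256 -0.0749 0.1543 [109 105  96] [109 103  96]
259 -0.0745 0.1588 [108 107  96] [109 106  95]
```

View pics/w5.png

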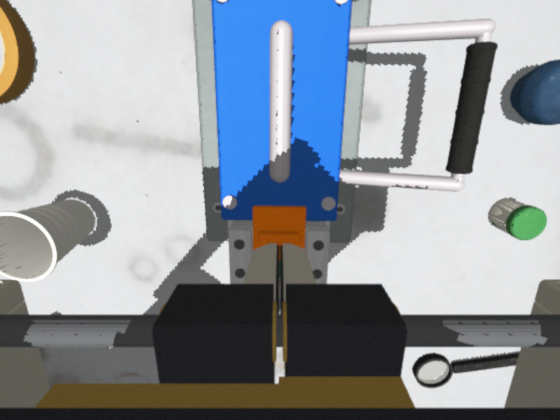

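The slide is home: the orange tongue overlaps the blue edge at (280,212), the ridge moved 14.5 mm, and force is zero. Next is the bail.

Emit:
servo_tool --pt "-0.3 0 -2 0 0 0" --pt "-0.3 0 -5 0 0 0" --pt "4 0 -5.5 0 0 0" --pt "8.5 0.1 -5.5 0 0 0" --pt "8.5 0.1 -4 0 0 0" --pt "8.5 0.1 -2 0 0 0" --pt "8.5 0.1 -0.5 0 0 0" --pt "8.5 0.1 0 0 0 0" --pt "8.5 0.1 0 0 0 0" --claw 4

```text
t: 10.25
tcp_pos: [0.5668, -0.0698, 0.1001]
tool_rot: [-180.0, 0.0, 18.6]
force: [0.3, 0.9, 0.8]
grip_width: 0.0397
gripper_force: 0.0
```

Emit:
servo_tool --pt "0 0 0 0 0 0" --pt "0 0 0 0 0 0" --pt "0 0 0 0 0 0" --pt "0 0 0 0 0 0" --claw 0 --squeeze 30

```text
t: 10.75
tcp_pos: [0.5671, -0.0695, 0.1004]
tool_rot: [-180.0, -0.0, 18.7]
force: [0.5, 1.8, 0.8]
grip_width: 0.0086
gripper_force: 30.0
```

Emit:
servo_tool --pt "0 0 -0.1 0 0 0" --pt "0 0 -0.2 0 0 0" --pt "0 0 -0.25 0 0 0" --pt "0 0 -0.25 0 0 0"

```text
t: 11.25
tcp_pos: [0.5666, -0.0694, 0.1019]
tool_rot: [-179.9, 0.1, 18.7]
force: [1.2, 0.2, -9.3]
grip_width: 0.0086
gripper_force: 30.0
```

Emit:
servo_tool --pt "0 0 -0.05 0 0 0" --pt "0 0 -0.05 0 0 0" --pt "0 0 -0.05 0 0 0" --pt "0 0 -0.05 0 0 0" --pt "0 0 -0.05 0 0 0" --pt "0 0 -0.05 0 0 0"

```text
t: 12.0
tcp_pos: [0.5666, -0.0694, 0.1021]
tool_rot: [-179.9, 0.1, 18.7]
force: [4.2, 0.1, -25.7]
grip_width: 0.0091
gripper_force: 30.0
```

Emit:
servo_tool --pt "0 0 0.15 0 0 0" --pt "0 0 0.3 0 0 0"

```text
t: 12.25
tcp_pos: [0.5674, -0.0698, 0.1018]
tool_rot: [179.9, -0.1, 18.7]
force: [0.1, 0.4, -3.4]
grip_width: 0.0091
gripper_force: 30.0
```

Emit:
servo_tool --pt "0 0 0 0 0 0" --pt "0 0 0 0 0 0" --pt "0 0 0 0 0 0" --pt "0 0 -3 0 0 0" --pt "0 0 -6 0 0 0" --pt "0 4 -6.5 0 0 0" --pt "0 8 -6.5 0 0 0" --pt "-0.1 11.9 -6 0 0 0" --pt "-0.1 11.9 -4 0 0 0" --pt "-0.1 11.9 0 0 0 0" --pt "-0.1 11.9 2 0 0 0" --pt "-0.1 11.9 2 0 0 0" --claw 4

```text
t: 13.75
tcp_pos: [0.6032, -0.1823, 0.0788]
tool_rot: [-179.9, 0.1, 18.7]
force: [0.6, 0.4, 0.7]
grip_width: 0.0397
gripper_force: 0.0
```

```bash
sed -i 's/(a.max(-1)<70)&near/(a.max(-1)<70)\&near/' m.py; python3 m.py w6.png | grep -E "^[0-9]|bar|sleeve|ridge|blower"
```

```text
13.75 [ 0.6031582  -0.18228294  0.07875879] [-1.79864328e+02  1.37370866e-01  1.86584160e+01] [0.6024098  0.35925752 0.68980386]
ridge 0.76 [ 67. 372.] [ 0.502  -0.0829  0.1374] [ 0.514 -0.075  0.143] 950
blower 0.93 [418. 199.] [ 0.6567 -0.2772  0.0471] [ 0.676 -0.26   0.082] 3563
bar 2684 0.1597 ((569.1593017578125, -71.60102844238281), (70.37387084960938, 10.860699653625488), 19.429244995117188)
ridgetop 268 0.1426 ((499.59161376953125, -86.58824157714844), (7.6498308181762695, 14.959908485412598), 19.26607322692871)
sleeve 2688 0.1073 ((604.1571655273438, -184.58047485351562), (78.83984375, 42.78514099121094), 40.165489196777344)
```

View pics/w6.png

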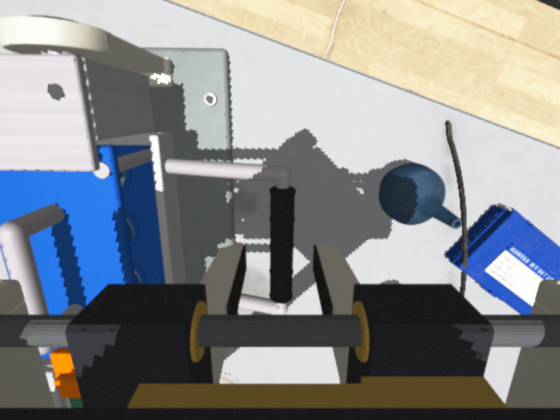

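The sleeve (282,245) is centred between the open fingers, the blower (415,195) is well clear, and the lock (65,372) is still home. I'll descend and grip.

Emit:
servo_tool --pt "0 0 1.5 0 0 0" --pt "0 0 2.8 0 0 0" --pt "0 0 3.2 0 0 0" --pt "0 0 3.2 0 0 0"

```text
t: 14.6
tcp_pos: [0.6038, -0.1825, 0.0474]
tool_rot: [-179.9, 0.1, 18.7]
force: [-0.3, 0.4, 0.0]
grip_width: 0.0402
gripper_force: 0.0
```

Emit:
servo_tool --pt "0 0 0 0 0 0" --pt "0 0 0 0 0 0" --pt "0 0 0 0 0 0" --pt "0 0 0 0 0 0" --claw 0 --squeeze 25

```text
t: 15.1
tcp_pos: [0.6046, -0.1831, 0.0486]
tool_rot: [179.9, -0.0, 18.7]
force: [0.2, -1.2, 0.7]
grip_width: 0.0137
gripper_force: 25.0
```

Emit:
servo_tool --pt "0 -0.1 -1.57 0 0 0" --pt "0 -0.41 -3.11 0 0 0" --pt "0 -0.91 -4.59 0 0 0" --pt "0 -1.61 -6.0 0 0 0" --pt "0 -1.61 -6.0 0 0 0"

```text
t: 15.72
tcp_pos: [0.5994, -0.167, 0.1101]
tool_rot: [179.9, -0.1, 18.7]
force: [2.1, -2.7, 0.7]
grip_width: 0.014
gripper_force: 25.0
```

Emit:
servo_tool --pt "0 -0.87 -1.31 0 0 0" --pt "0 -1.91 -2.49 0 0 0" --pt "0 -3.09 -3.52 0 0 0" --pt "0 -4.39 -4.39 0 0 0" --pt "0 -5.8 -5.09 0 0 0" --pt "0 -7.29 -5.59 0 0 0" --pt "0 -8.83 -5.9 0 0 0" --pt "0 -10.39 -6.0 0 0 0" --pt "0 -10.39 -6.0 0 0 0"

```text
t: 16.85
tcp_pos: [0.5668, -0.0663, 0.1686]
tool_rot: [-179.9, -0.2, 18.8]
force: [6.6, 3.0, -0.1]
grip_width: 0.0142
gripper_force: 25.0
```

Emit:
servo_tool --pt "0 -1.57 0.1 0 0 0" --pt "0 -3.11 0.41 0 0 0" --pt "0 -4.59 0.91 0 0 0" --pt "0 -6.0 1.61 0 0 0" --pt "0 -7.31 2.48 0 0 0" --pt "0 -8.49 3.51 0 0 0" --pt "0 -9.52 4.69 0 0 0" --pt "0 -10.39 6.0 0 0 0" --pt "0 -11.09 7.41 0 0 0" --pt "0 -11.09 7.41 0 0 0"

```text
t: 18.1
tcp_pos: [0.5336, 0.0366, 0.0943]
tool_rot: [179.9, -0.4, 18.7]
force: [11.9, -1.2, -3.0]
grip_width: 0.0142
gripper_force: 25.0
```

Emit:
servo_tool --pt "0.1 -0.3 0.8 0 0 0" --pt "0.15 -0.5 1.48 0 0 0" --pt "0.15 -0.68 2.25 0 0 0" --pt "0.15 -0.81 3.02 0 0 0" --pt "0.15 -0.88 3.76 0 0 0" --pt "0.15 -0.9 4.2 0 0 0" --pt "0.15 -0.9 4.5 0 0 0" --pt "0.15 -0.9 4.5 0 0 0"

```text
t: 19.1
tcp_pos: [0.5307, 0.0452, 0.0497]
tool_rot: [179.9, -0.2, 18.7]
force: [6.0, -0.7, -1.7]
grip_width: 0.0142
gripper_force: 25.0
```

Emit:
servo_tool --pt "0 0 0 0 0 0" --pt "0 0 0 0 0 0" --pt "0 0 0 0 0 0" --pt "0 0 -1 0 0 0" --pt "0 0 -4 0 0 0" --pt "0 0 -9 0 0 0" --pt "0 0 -14 0 0 0" --pt "0 0 -19 0 0 0" --pt "0 0 -24 0 0 0" --pt "0 0 -24 0 0 0" --pt "0 0 -24 0 0 0" --claw 4

```text
t: 20.48
tcp_pos: [0.5284, 0.0451, 0.2889]
tool_rot: [-180.0, 0.0, 18.7]
force: [0.1, 0.1, -0.6]
grip_width: 0.0402
gripper_force: 0.0
```

```bash
python3 - <<'E'
from h import *
a,d=snap('wrist','w7.png');print(sense()['force'])
W=world('wrist',d)
for q in ['turn_handle','blower','cup','tape_roll','spare_vial','cassette']:
    for r in trace(q,'wrist')[:2]: 
        if r['confidence']>.3: print(q,round(r['confidence'],2),r['location'],np.nanmedian(W[r['pixels']],0).round(3))
m=(a.max(-1)<60)&(np.hypot(W[...,0]-.53,W[...,1]-.045)<.06)&(W[...,2]>.08)
print(m.sum(),np.nanmedian(W[m],0),np.nanpercentile(W[m][:,2],95))
E
```

```text
[-0.2270178  -0.48083016  0.10912295]
blower 0.93 [515.5, 162.6] [ 0.652 -0.273  0.042]
cup 0.73 [219.6, 241.2] [0.384 0.107 0.038]
tape_roll 0.88 [164.2, 139.4] [0.533 0.206 0.017]
tape_roll 0.7 [218.7, 238.5] [0.384 0.108 0.039]
spare_vial 0.9 [493.9, 230.5] [ 0.546 -0.313  0.032]
cassette 0.65 [313.4, 296.4] [ 0.34  -0.079  0.045]
36282 [0.55336777 0.05584107 0.43182441] 0.4436929068421143
```

View pics/w7.png

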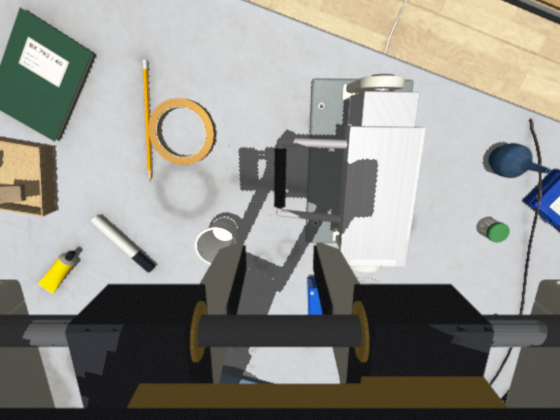

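The cradle is upside down: its floor shows on top at (385,195), and the handle is on the +y side at (280,178). The cup, tape, blower and vial haven't moved. Handing in.

```bash
python3 -c "
from station import *
print(finish_job())"
```

```text
the job is handed in; nothing more can be done
None
```

The job is handed in, with no verdict returned: the lock was pushed home, the cassette tugged (about 9 N rising to 26 N, harder than the kilogram asked) and held, and the cradle left upside down and released, with the cup, tape roll, blower and spare vial unmoved in the final picture.

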